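# Pack the moulding kit into the glassblower's caddy

## Task

Pack the moulding kit into the steel caddy, each piece standing upright and flat on the floor of the recess of its own shape: the round mould in the large round recess, the square mould in the large square one, the round-footed stamp in the small round one and the square-footed stamp in the small square one. Set each piece down without dropping it, and leave the oblong mould and the cross-footed stamp standing where they are.

Things in the scene. Friction and masses are not known exactly. Their poses are not given: they have to be found in the camera images.
- mould_round: Round mould: a plain cup, 58 mm in outer diameter. Brass, 55 mm high, walls 8 mm thick, hollow and open at the top. Origin: centre of the underside; z up. About 0.4 kg. Stands on the table at the start. Loose low hand tools (tweezers, a file, a collar, none over 14 mm high) lie on the table between the moulds and stamps; tall equipment stands only near the table's edges.
- mould_square: Square mould: a square cup, 56 x 56 mm outside, x and y along its sides. Brass, 55 mm high, walls 8 mm thick, hollow and open at the top. Origin: centre of the underside; z up. About 0.4 kg. Stands on the table at the start.
- stamp_round: Stamp with a round foot 40 mm in diameter. Handle: plain round dark-wood rod, 20 mm across, upright on the centre line, from 22 mm up to the top at 95 mm. Brass foot 14 mm thick. Origin: centre of the underside; z up. About 0.2 kg. Stands on the table at the start.
- stamp_square: Stamp with a square foot 38 x 38 mm, x and y along its sides. Handle: plain round dark-wood rod, 20 mm across, upright on the centre line, from 22 mm up to the top at 95 mm. Brass foot 14 mm thick. Origin: centre of the underside; z up. About 0.2 kg. Stands on the table at the start.
- mould_oblong: Look-alike, to be left: oblong mould, 70 mm (x) by 40 mm (y) outside. Brass, 55 mm high, walls 8 mm thick, hollow and open at the top. Origin: centre of the underside; z up. About 0.4 kg. Stands on the table at the start.
- stamp_cross: Look-alike, to be left: stamp with a cross-shaped foot, two bars 50 x 14 mm along x and y. Handle: plain round dark-wood rod, 20 mm across, upright on the centre line, from 22 mm up to the top at 95 mm. Brass foot 14 mm thick. Origin: centre of the underside; z up. About 0.2 kg. Stands on the table at the start.
- nest_round_large: Fixed light-wood insert 100 x 100 x 16 mm in the caddy, with a flat, dark-floored recess in its middle, round, 72 mm in diameter, 11 mm deep (recess floor 5 mm above the origin). Origin: centre of the underside, 3 mm above the table; z up, x and y along its sides. The caddy is a fixed square steel tray, 226 mm wide, rim 20 mm high, holding the four inserts two by two, 105 mm apart; which is where varies.
- nest_square_large: Fixed light-wood insert 100 x 100 x 16 mm in the caddy, with a flat, dark-floored recess in its middle, square, 70 x 70 mm, sides along x and y, 11 mm deep (recess floor 5 mm above the origin). Origin: centre of the underside, 3 mm above the table; z up, x and y along its sides.
- nest_round_small: Fixed light-wood insert 100 x 100 x 16 mm in the caddy, with a flat, dark-floored recess in its middle, round, 54 mm in diameter, 11 mm deep (recess floor 5 mm above the origin). Origin: centre of the underside, 3 mm above the table; z up, x and y along its sides.
- nest_square_small: Fixed light-wood insert 100 x 100 x 16 mm in the caddy, with a flat, dark-floored recess in its middle, square, 52 x 52 mm, sides along x and y, 11 mm deep (recess floor 5 mm above the origin). Origin: centre of the underside, 3 mm above the table; z up, x and y along its sides.

How it is judged:
At the end, for the whole second after the job is handed in: Each of the four pieces stands upright (within 0.08 rad) and at rest in its own recess, within 12 mm of the recess's centre, its underside on the recess floor (within 3 mm); the oblong mould and the cross-footed stamp still stand upright within 30 mm of where they began (horizontal distance between mould_round and nest_round_large below 0.012 m and z of mould_round in the frame of nest_round_large between 0.002 and 0.008 m and angle between each of mould_round, mould_square, stamp_round, stamp_square, mould_oblong, stamp_cross's own z axis and vertical below 0.08 rad and linear speed of each of mould_round, mould_square, stamp_round, stamp_square below 0.02 m/s and angular speed of each of mould_round, mould_square, stamp_round, stamp_square below 0.2 rad/s and horizontal distance between mould_square and nest_square_large below 0.012 m and z of mould_square in the frame of nest_square_large between 0.002 and 0.008 m and horizontal distance between stamp_round and nest_round_small below 0.012 m and z of stamp_round in the frame of nest_round_small between 0.002 and 0.008 m and horizontal distance between stamp_square and nest_square_small below 0.012 m and z of stamp_square in the frame of nest_square_small between 0.002 and 0.008 m and distance of each of mould_oblong, stamp_cross from where it was at the start of the episode below 0.03 m); the robot touches nothing.
It fails at once if the oblong mould or the cross-footed stamp is shifted by more than 30 mm or tipped over (distance of any of mould_oblong, stamp_cross from where it was at the start of the episode above 0.03 m or angle between any of mould_oblong, stamp_cross's own z axis and vertical above 0.5 rad).
It fails at once if a piece is dropped: it falls free of the fingers faster than 0.7 m/s (some 25 mm or more) ((linear speed of mould_round above 0.7 m/s and contact force between mould_round and the fingers below 0.01 N) or (linear speed of mould_square above 0.7 m/s and contact force between mould_square and the fingers below 0.01 N) or (linear speed of stamp_round above 0.7 m/s and contact force between stamp_round and the fingers below 0.01 N) or (linear speed of stamp_square above 0.7 m/s and contact force between stamp_square and the fingers below 0.01 N)).
It also fails if it takes over 112 s, if anything falls off the work surface, if the arm or the gripper's body presses on something with over 40 N, if the wrist force passes 120 N, or if a joint passes its speed limit or range.

## Robot

A 6-joint arm with a two-finger parallel gripper is mounted at the origin on the work surface. World frame = base frame: x ahead of the robot, y to its left, z up, the work surface at z = 0. Lengths are in m, angles in rad, forces in N, time in s.
With the tool pointing down it reaches from about 0.225 to 0.875 m from the base axis. Payload 3.4 kg.
Tool frame: the origin (TCP) lies between the finger pads; the fingertips stand 19 mm ahead of it and the grasp point (between the pads) is the TCP; z points along the fingers, y is the line along which they close (so a half turn about z gives the same grasp; the last joint's range is limited). The gripper opens to 85 mm and grips with 20 to 120 N. Pads are 22 mm wide; open, the fingers measure 114 mm over their backs; the gripper's body (76 mm by 85 mm) begins 54 mm behind the grasp point. The pads swing forward as they close: fully open they stand 13 mm farther back than shut.
Start: joints at [1.173, 0.276, 1.505, -0, 1.361, -0.121], TCP at [0.157, 0.553, 0.25] pointing down, gripper open.
Joint ranges: [-2.89, 2.89], [-0.75, 2.08], [0.22, 2.7], [-1.18, 4.32], [0.11, 2.71], [-2.7, 2.7]. Speed limits (rad/s): [2.57, 2.57, 3.14, 3.14, 3.14, 3.14].

## Interface

Orientations are given as a unit quaternion [w, x, y, z].
In Python, from rig import get_state, imaging, ticket gives the robot as it stands. The module is installed in compiled form; this text tells all that it offers.
- The arm moves only by the shell command python3 -m inch 'ROWS' [FORCE]. ROWS is JSON, a list of rows, each an object with "claw": the opening, from -1 (shut) to 1 (fully open); "travel": the shift along the world's x, y, z in units of 200 mm (1.0 is 200 mm), a list of three; "turn": the turn about the world's z in units of 180 degrees (1.0 is 180 degrees). A call has 1 to 5 rows; each row is the pose to reach, as a shift and turn from the pose commanded when the call began, turning the shorter way round; what a row does not reach only later rows make up. A row lasts 1/10 s, in which the tool goes at most 50 mm and 8.59 degrees, less where a joint would pass 70% of its speed; a pose out of reach is approached as far as the arm can. A call with a number of a shift or a turn outside -1 to 1 is refused whole. A call with a gripper value outside its range is refused whole. The fingers move at their own pace and stop on an object; FORCE is the grip in N (left out, the last holds). Time passes only in rows, so rows that repeat a pose let the fingers close. It gives the time, the measured TCP pose, the force, the opening and the grip force at its end, in the units of the state.
- get_state(): the state, without advancing time (a new reading comes with each control period).
- imaging.get_image(name): name is "scene" or "top"; returns the picture (384x512x3 uint8, red, green, blue); there is no depth.
- imaging.camera_params(name): a dict with "camera_matrix" (3x3 intrinsics, pixels), "cam_to_world" (4x4, takes a point from camera to world coordinates). Camera axes: x right, y down, z forward; pixel columns grow to the right and rows downward; lengths in m; the calibration is good to about 2 mm. A picture is of the moment at which its call begins. camera_params takes no time and is no camera call.
- ticket.sign_off(): hands the job in; it is judged then, once.
The state is a dict: "clock": time; "qpos": joint angles; "qd": joint speeds; "effort": joint torques, N m; "position": TCP position; "ee_rot": TCP orientation; "contact_force": force on the tool from outside, world axes, zero at the start; "moment": the same for the moment, N m; "width": finger opening in m; "gripper_force": force on a finger pad.
Only numpy, scipy, OpenCV 4.12 (cv2) and the standard library are available. Lean on these libraries where they do the work, as an engineer would, in place of code of your own. Each camera call takes 0.05 s, during which the arm holds its last target. There are 200 camera calls.

## Working session

There is one attempt and no reset: what is moved stays moved. The work goes in short steps, Python scripts to look and compute and a shell command to move; the robot and the scene stay as the last step left them, time stands still between calls to the robot, and variables do not carry over. Pictures are saved under pics/ and viewed, at most 14 in all, crops included, and the job is handed in when it is done.

```bash
mkdir -p pics; python3 - <<'E'
from rig import get_state, imaging
import cv2,numpy as np
for n in ("top","scene"):
    im=imaging.get_image(n); cv2.imwrite(f"pics/{n}0.png",im[:,:,::-1])
    p=imaging.camera_params(n); print(n,np.round(p["camera_matrix"],1).tolist(),np.round(p["cam_to_world"],3).tolist())
s=get_state(); print(s["clock"],s["position"],s["ee_rot"],s["width"])
E
```

```text
top [[351.2, 0.0, 260.9], [0.0, 351.2, 190.1], [0.0, 0.0, 1.0]] [[0.02, -0.994, 0.104, 0.488], [-1.0, -0.018, 0.021, -0.006], [-0.019, -0.104, -0.994, 0.891], [0.0, 0.0, 0.0, 1.0]]
scene [[357.5, 0.0, 251.9], [0.0, 357.5, 192.7], [0.0, 0.0, 1.0]] [[-0.227, 0.506, -0.832, 1.164], [0.974, 0.126, -0.189, 0.147], [0.009, -0.853, -0.522, 0.44], [0.0, 0.0, 0.0, 1.0]]
0.1 [0.1569791  0.55270865 0.24953123] [-2.20122731e-04  1.37956605e-01  9.90437946e-01 -7.75214036e-04] 0.08536893702244192
```

View pics/top0.png

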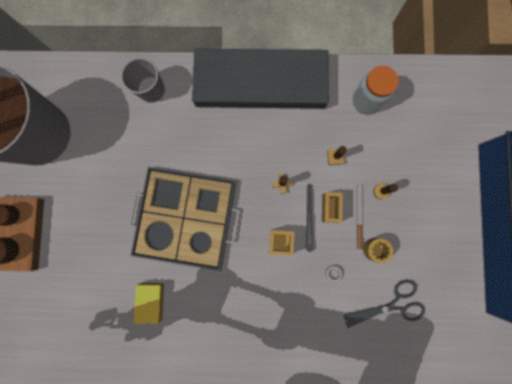

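View pics/scene0.png

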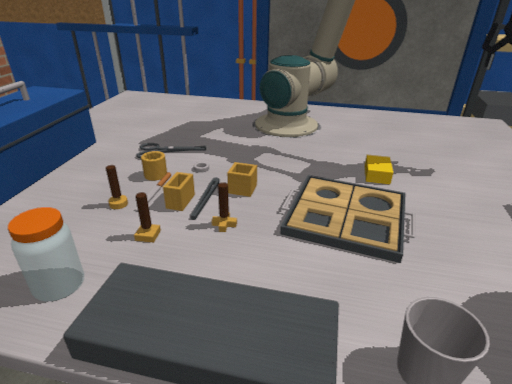

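The top view (pixels): square mould (282,243), oblong (333,208), round mould (379,250); cross stamp (282,183), square stamp (337,156), round stamp (385,191). Caddy recesses: large square (167,193), small square (208,200), large round (160,236), small round (200,243). Scene view confirms this. Next I measure them.

```bash
cat > h.py <<'E'
from rig import get_state, imaging
import cv2,numpy as np
def ray(n,uv,z):
    p=imaging.camera_params(n);K=np.array(p["camera_matrix"]);T=np.array(p["cam_to_world"])
    uv=np.atleast_2d(np.array(uv,float)); d=(T[:3,:3]@np.linalg.inv(K)@np.c_[uv,np.ones(len(uv))].T).T
    o=T[:3,3]; return (o+d*((z-o[2])/d[:,2])[:,None])[:,:2]
def rect(n,im,z,c,h,s=2000):
    "metric view of plane z, centre c, half size h; +x up, +y left; s px/m"
    w=int(2*h*s); px=np.array([[0,0],[w,0],[w,w],[0,w]],np.float32)
    P=np.array([[c[0]+h,c[1]+h],[c[0]+h,c[1]-h],[c[0]-h,c[1]-h],[c[0]-h,c[1]+h]])
    p=imaging.camera_params(n);K=np.array(p["camera_matrix"]);T=np.linalg.inv(np.array(p["cam_to_world"]))
    q=(K@(T@np.c_[P,np.full(4,z),np.ones(4)].T)[:3]).T; q=q[:,:2]/q[:,2:]
    return cv2.warpPerspective(im,cv2.getPerspectiveTransform(q.astype(np.float32),px),(w,w),flags=cv2.INTER_CUBIC)
E
python3 - <<'E'
from h import *
im=cv2.imread("pics/top0.png"); hsv=cv2.cvtColor(im,cv2.COLOR_BGR2HSV)
tiles=[]
for name,uv,z in [("mr",(379,250),.055),("ms",(282,243),.055),("sr",(385,191),.014),("ss",(337,156),.014),("ob",(333,208),.055),("cr",(282,183),.014)]:
    c=ray("top",uv,z)[0]; print(name,c.round(3)); t=rect("top",im,z,c,.06,2000)
    for k in range(0,240,40): cv2.line(t,(k,0),(k,3),(255,255,255));cv2.line(t,(0,k),(3,k),(255,255,255))
    cv2.circle(t,(120,120),1,(0,0,255),-1); tiles.append(t)
cv2.imwrite("pics/pieces.png",np.vstack([np.hstack(tiles[:3]),np.hstack(tiles[3:])]))
c=ray("top",(184,219),.019)[0]; t=rect("top",im,.019,c,.14,2000)
h2=cv2.cvtColor(t,cv2.COLOR_BGR2HSV)
wood=((h2[:,:,0]>8)&(h2[:,:,0]<30)&(h2[:,:,1]>70)&(h2[:,:,2]>90)).astype(np.uint8)
wood=cv2.morphologyEx(wood,cv2.MORPH_CLOSE,np.ones((15,15)))
cs,hi=cv2.findContours(wood,cv2.RETR_CCOMP,cv2.CHAIN_APPROX_NONE)
w=lambda p:c+np.array([.14-p[1]/2000,.14-p[0]/2000])
for k,hh in zip(cs,hi[0]):
    a=cv2.contourArea(k)
    if a<3000: continue
    r=cv2.minAreaRect(k); print("hole" if hh[3]>=0 else "outer",w(r[0]).round(4),np.array(r[1])/2000,round(r[2],1),"area mm2",a/4)
    cv2.drawContours(t,[k],-1,(0,0,255),1)
cv2.imwrite("pics/caddy.png",t); print(c)
E
```

```text
mr [ 0.439 -0.267]
ms [ 0.451 -0.04 ]
sr [ 0.583 -0.297]
ss [ 0.669 -0.178]
ob [ 0.535 -0.16 ]
cr [ 0.598 -0.04 ]
outer [0.5066 0.2048] [0.20954443 0.20911029] 8.0 area mm2 43204.25
hole [0.4477 0.1599] [0.0525 0.052 ] 0.0 area mm2 2181.5
hole [0.4622 0.2636] [0.07 0.07] 0.0 area mm2 3917.25
hole [0.5517 0.1455] [0.05239661 0.05168951] 8.1 area mm2 2574.75
hole [0.566  0.2493] [0.0701025  0.06976885] 8.0 area mm2 4731.75
[0.50321367 0.20264262]
```

View pics/pieces.png

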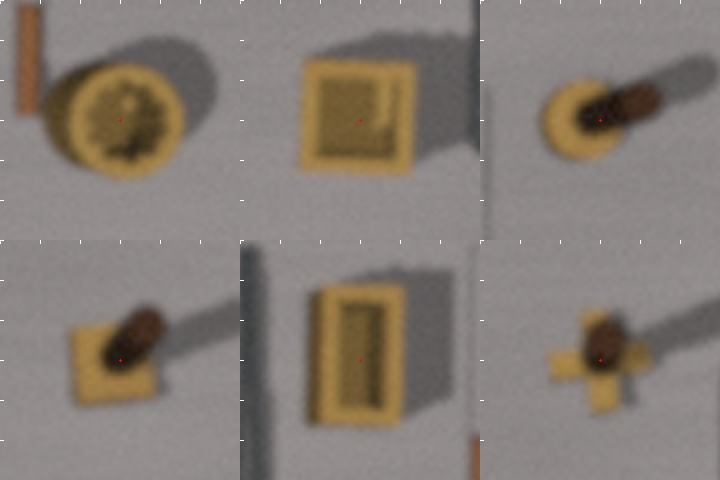

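View pics/caddy.png

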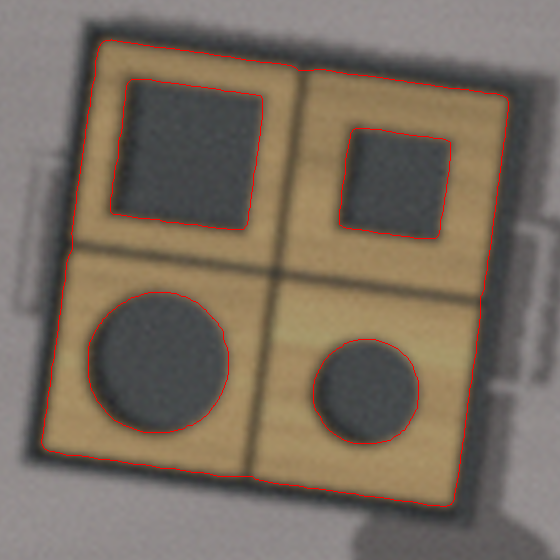

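The caddy view shows all four recesses cleanly (sizes 72/70/54/52 as specified, yaw about −8°): large square (0.566,0.249), small square (0.552,0.146), large round (0.462,0.264), small round (0.448,0.160). The piece tiles give mould_square at (0.452,−0.040) with yaw −2°, mould_round at (0.438,−0.270), stamp_round at (0.583,−0.2885), and stamp_square at (0.667,−0.1745) with yaw +4.5°. I go for the square mould first.

```bash

python3 -m inch '[{"claw":1,"travel":[0.49,-0.985,0],"turn":0.078},{"claw":1,"travel":[0.49,-0.985,0],"turn":0.078},{"claw":1,"travel":[0.49,-0.985,0],"turn":0.078},{"claw":1,"travel":[0.49,-0.985,0],"turn":0.078},{"claw":1,"travel":[0.49,-0.985,0],"turn":0.078}]'
python3 -m inch '[{"claw":1,"travel":[0.49,-0.985,0],"turn":0},{"claw":1,"travel":[0.49,-0.985,0],"turn":0},{"claw":1,"travel":[0.49,-0.985,0],"turn":0},{"claw":1,"travel":[0.49,-0.985,0],"turn":0},{"claw":1,"travel":[0.49,-0.985,0],"turn":0}]'
python3 -m inch '[{"claw":1,"travel":[0.49,-0.985,0],"turn":0},{"claw":1,"travel":[0.49,-0.985,0],"turn":0},{"claw":1,"travel":[0.49,-0.985,0],"turn":0},{"claw":1,"travel":[0.49,-0.985,0],"turn":0},{"claw":1,"travel":[0.49,-0.985,0],"turn":0}]'
```

```text
clock: 0.6
position: [0.2556, 0.3524, 0.25]
ee_rot: [-0.0, 0.017, 1.0, -0.001]
contact_force: [-0.0, 0.1, -0.2]
width: 0.0854
gripper_force: 0.0
clock: 1.1
position: [0.3543, 0.1557, 0.2502]
ee_rot: [0.0, 0.018, 1.0, -0.001]
contact_force: [0.7, 0.4, -0.3]
width: 0.0854
gripper_force: 0.0
clock: 1.6
position: [0.4529, -0.0419, 0.25]
ee_rot: [0.0, 0.018, 1.0, -0.001]
contact_force: [0.3, 0.8, -0.1]
width: 0.0854
gripper_force: 0.0
```

```bash

python3 -m inch '[{"claw":1,"travel":[0,0,-0.25],"turn":0},{"claw":1,"travel":[0,0,-0.5],"turn":0},{"claw":1,"travel":[0,0,-0.7],"turn":0},{"claw":1,"travel":[0,0,-0.8],"turn":0},{"claw":1,"travel":[0,0,-0.8],"turn":0}]'
python3 -m inch '[{"claw":1,"travel":[0,0,-0.12],"turn":0},{"claw":1,"travel":[0,0,-0.25],"turn":0},{"claw":1,"travel":[0,0,-0.25],"turn":0},{"claw":0,"travel":[0,0,-0.25],"turn":0},{"claw":0,"travel":[0,0,-0.25],"turn":0}]' 40
python3 -m inch '[{"claw":-1,"travel":[0,0,0],"turn":0},{"claw":-1,"travel":[0,0,0],"turn":0},{"claw":-1,"travel":[0,0,0],"turn":0},{"claw":-1,"travel":[0,0,0],"turn":0},{"claw":-1,"travel":[0,0,0],"turn":0}]' 40
```

```text
clock: 2.1
position: [0.4483, -0.0373, 0.0874]
ee_rot: [-0.004, 0.016, 1.0, 0.001]
contact_force: [-0.1, 0.9, -0.7]
width: 0.0854
gripper_force: 0.0
clock: 2.6
position: [0.4526, -0.0382, 0.0419]
ee_rot: [0.002, 0.016, 1.0, -0.0]
contact_force: [-0.3, -0.4, 0.6]
width: 0.059
gripper_force: 0.0
clock: 3.1
position: [0.4527, -0.0383, 0.0421]
ee_rot: [0.002, 0.016, 1.0, -0.0]
contact_force: [0.1, -0.4, 6.0]
width: 0.0557
gripper_force: 44.1
```

```bash

python3 -m inch '[{"claw":-1,"travel":[0,0,0.05],"turn":0},{"claw":-1,"travel":[0,0,0.2],"turn":0},{"claw":-1,"travel":[0,0,0.45],"turn":0},{"claw":-1,"travel":[0.08,0.2,0.55],"turn":0},{"claw":-1,"travel":[0.16,0.4,0.55],"turn":-0.034}]' 60
python3 -m inch '[{"claw":-1,"travel":[0.1,0.25,0],"turn":0},{"claw":-1,"travel":[0.2,0.5,0],"turn":0},{"claw":-1,"travel":[0.3,0.75,0],"turn":0},{"claw":-1,"travel":[0.37,0.95,0],"turn":0},{"claw":-1,"travel":[0.41,1.0,0],"turn":0}]'
python3 -m inch '[{"claw":-1,"travel":[0,0.04,0],"turn":0},{"claw":-1,"travel":[0,0.04,0],"turn":0}]'
```

```text
clock: 3.6
position: [0.4858, 0.0421, 0.1549]
ee_rot: [0.005, 0.072, 0.997, 0.0]
contact_force: [1.6, 0.3, -4.0]
width: 0.0549
gripper_force: 65.8
clock: 4.1
position: [0.5658, 0.2473, 0.1506]
ee_rot: [0.0, 0.068, 0.998, 0.002]
contact_force: [0.0, -0.9, -3.7]
width: 0.055
gripper_force: 65.7
clock: 4.3
position: [0.564, 0.2505, 0.15]
ee_rot: [-0.001, 0.069, 0.998, -0.0]
contact_force: [-0.2, -0.6, -3.5]
width: 0.0555
gripper_force: 65.7
```

```bash

python3 -m inch '[{"claw":-1,"travel":[0.01,-0.006,-0.15],"turn":0},{"claw":-1,"travel":[0.01,-0.006,-0.3],"turn":0},{"claw":-1,"travel":[0.01,-0.006,-0.4],"turn":0},{"claw":-1,"travel":[0.01,-0.006,-0.45],"turn":0},{"claw":-1,"travel":[0.01,-0.006,-0.47],"turn":0}]'
python3 -m inch '[{"claw":-1,"travel":[0,0,-0.01],"turn":0},{"claw":-1,"travel":[0,0,-0.02],"turn":0},{"claw":-1,"travel":[0,0,-0.025],"turn":0},{"claw":-1,"travel":[0,0,-0.025],"turn":0}]'
python3 - <<'E'
from h import *
cv2.imwrite("pics/p1.png",cv2.resize(imaging.get_image("scene")[130:270,240:440,::-1],None,fx=3,fy=3))
E
```

```text
clock: 4.8
position: [0.5661, 0.2474, 0.0556]
ee_rot: [-0.001, 0.07, 0.998, -0.001]
contact_force: [0.3, 0.9, -3.7]
width: 0.055
gripper_force: 65.8
clock: 5.2
position: [0.5675, 0.2491, 0.0519]
ee_rot: [0.001, 0.069, 0.998, 0.0]
contact_force: [0.6, 0.8, -3.0]
width: 0.0548
gripper_force: 65.8
```

View pics/p1.png

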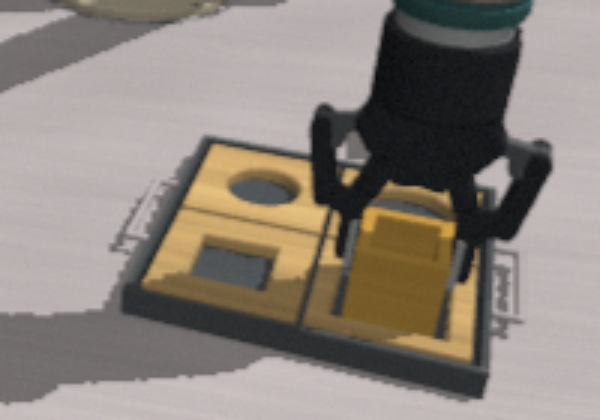

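The mould sits inside the large square recess at crop (400,270), just above the floor. I lower the last 2 mm, open and lift.

```bash

python3 -m inch '[{"claw":-1,"travel":[0,0,-0.005],"turn":0},{"claw":-1,"travel":[0,0,-0.01],"turn":0},{"claw":-1,"travel":[0,0,-0.015],"turn":0}]'
python3 -m inch '[{"claw":0.5,"travel":[0,0,0],"turn":0},{"claw":1,"travel":[0,0,0],"turn":0},{"claw":1,"travel":[0,0,0],"turn":0},{"claw":1,"travel":[0,0,0],"turn":0}]'
python3 -m inch '[{"claw":1,"travel":[0,0,0.15],"turn":0},{"claw":1,"travel":[0,0,0.4],"turn":0},{"claw":1,"travel":[0,0,0.65],"turn":0},{"claw":1,"travel":[-0.05,-0.2,0.8],"turn":0},{"claw":1,"travel":[-0.12,-0.45,0.8],"turn":0}]'
```

```text
clock: 5.55
position: [0.5673, 0.2491, 0.0502]
ee_rot: [0.0, 0.069, 0.998, 0.0]
contact_force: [-4.5, -0.5, 13.9]
width: 0.0548
gripper_force: 67.8
clock: 5.95
position: [0.5673, 0.249, 0.0483]
ee_rot: [0.0, 0.069, 0.998, 0.0]
contact_force: [0.3, 0.0, 0.9]
width: 0.0856
gripper_force: 0.0
clock: 6.45
position: [0.5474, 0.1626, 0.2135]
ee_rot: [0.006, 0.068, 0.998, 0.002]
contact_force: [0.1, -1.2, -0.6]
width: 0.0854
gripper_force: 0.0
```

```bash

python3 -m inch '[{"claw":1,"travel":[-0.06,-0.24,0],"turn":0},{"claw":1,"travel":[-0.12,-0.48,0],"turn":0},{"claw":1,"travel":[-0.175,-0.715,0],"turn":0},{"claw":1,"travel":[-0.235,-0.955,0],"turn":0}]'
python3 -m inch '[{"claw":1,"travel":[-0.06,-0.24,0],"turn":0},{"claw":1,"travel":[-0.12,-0.48,0],"turn":0},{"claw":1,"travel":[-0.18,-0.72,0],"turn":0},{"claw":1,"travel":[-0.23,-0.955,0],"turn":0}]'
python3 -m inch '[{"claw":1,"travel":[-0.06,-0.235,0],"turn":0},{"claw":1,"travel":[-0.06,-0.235,-0.2],"turn":0},{"claw":1,"travel":[-0.06,-0.235,-0.4],"turn":0},{"claw":1,"travel":[-0.06,-0.235,-0.5],"turn":0},{"claw":1,"travel":[-0.06,-0.235,-0.5],"turn":0}]'
```

```text
clock: 6.85
position: [0.4962, -0.0311, 0.2084]
ee_rot: [0.0, 0.069, 0.998, -0.0]
contact_force: [0.1, -0.2, -0.1]
width: 0.0854
gripper_force: 0.0
clock: 7.25
position: [0.4499, -0.2223, 0.2084]
ee_rot: [0.0, 0.069, 0.998, -0.0]
contact_force: [1.8, 0.3, 0.8]
width: 0.0852
gripper_force: 0.0
clock: 7.75
position: [0.4367, -0.2661, 0.1053]
ee_rot: [-0.003, 0.07, 0.998, 0.002]
contact_force: [-0.0, -0.2, -0.2]
width: 0.0856
gripper_force: 0.0
```

```bash

python3 -m inch '[{"claw":1,"travel":[0,0,-0.1],"turn":0},{"claw":1,"travel":[0,0,-0.2],"turn":0},{"claw":1,"travel":[0,0,-0.33],"turn":0},{"claw":1,"travel":[0,0,-0.33],"turn":0},{"claw":0.5,"travel":[0,0,-0.33],"turn":0}]' 
python3 -m inch '[{"claw":-1,"travel":[0,0,0],"turn":0},{"claw":-1,"travel":[0,0,0],"turn":0},{"claw":-1,"travel":[0,0,0],"turn":0},{"claw":-1,"travel":[0,0,0],"turn":0},{"claw":-1,"travel":[0,0,0],"turn":0}]' 60
```

```text
clock: 8.25
position: [0.4396, -0.2678, 0.0433]
ee_rot: [0.001, 0.069, 0.998, -0.0]
contact_force: [-1.0, 0.2, -0.2]
width: 0.0731
gripper_force: 0.0
clock: 8.75
position: [0.4403, -0.2689, 0.0448]
ee_rot: [0.002, 0.069, 0.998, -0.002]
contact_force: [-1.7, -1.5, 5.7]
width: 0.0569
gripper_force: 63.6
```

```bash

python3 -m inch '[{"claw":-1,"travel":[0,0,0.05],"turn":0},{"claw":-1,"travel":[0,0,0.2],"turn":0},{"claw":-1,"travel":[0,0,0.42],"turn":0},{"claw":-1,"travel":[0,0.15,0.55],"turn":0},{"claw":-1,"travel":[0,0.38,0.55],"turn":0}]'
python3 -m inch '[{"claw":-1,"travel":[0.01,0.24,0],"turn":0},{"claw":-1,"travel":[0.02,0.48,0],"turn":0},{"claw":-1,"travel":[0.04,0.72,0],"turn":0},{"claw":-1,"travel":[0.05,0.96,0],"turn":0}]'
python3 -m inch '[{"claw":-1,"travel":[0.01,0.24,0],"turn":0},{"claw":-1,"travel":[0.03,0.48,0],"turn":0},{"claw":-1,"travel":[0.05,0.72,0],"turn":0},{"claw":-1,"travel":[0.06,0.92,0],"turn":0},{"claw":-1,"travel":[0.06,0.98,0],"turn":0}]'
python3 -m inch '[{"claw":-1,"travel":[0,0.2,0],"turn":0},{"claw":-1,"travel":[0,0.33,0],"turn":0},{"claw":-1,"travel":[0,0.33,0],"turn":0},{"claw":-1,"travel":[0,0.33,0],"turn":0}]'
```

```text
clock: 9.25
position: [0.4425, -0.1943, 0.1575]
ee_rot: [0.006, 0.071, 0.997, -0.003]
contact_force: [1.9, 1.0, -2.4]
width: 0.0572
gripper_force: 65.4
clock: 9.65
position: [0.4487, 0.0025, 0.1534]
ee_rot: [0.001, 0.07, 0.998, 0.0]
contact_force: [1.0, -0.2, -2.5]
width: 0.0573
gripper_force: 65.3
clock: 10.15
position: [0.4609, 0.2005, 0.1533]
ee_rot: [0.001, 0.067, 0.998, 0.001]
contact_force: [-0.4, -0.8, -2.9]
width: 0.057
gripper_force: 65.4
clock: 10.55
position: [0.4604, 0.2623, 0.1526]
ee_rot: [-0.0, 0.069, 0.998, -0.0]
contact_force: [-0.3, -0.6, -3.1]
width: 0.0568
gripper_force: 65.7
```

```bash

python3 -m inch '[{"claw":-1,"travel":[0.01,0.006,-0.15],"turn":0},{"claw":-1,"travel":[0.01,0.006,-0.3],"turn":0},{"claw":-1,"travel":[0.01,0.006,-0.4],"turn":0},{"claw":-1,"travel":[0.01,0.006,-0.46],"turn":0},{"claw":-1,"travel":[0.01,0.006,-0.47],"turn":0}]'
python3 -m inch '[{"claw":-1,"travel":[0,0,-0.01],"turn":0},{"claw":-1,"travel":[0,0,-0.015],"turn":0},{"claw":-1,"travel":[0,0,-0.02],"turn":0},{"claw":-1,"travel":[0,0,-0.02],"turn":0}]'
python3 - <<'E'
from h import *
cv2.imwrite("pics/p2.png",cv2.resize(imaging.get_image("scene")[130:270,240:440,::-1],None,fx=3,fy=3))
E
```

```text
clock: 11.05
position: [0.4621, 0.2623, 0.0573]
ee_rot: [-0.001, 0.07, 0.998, -0.001]
contact_force: [0.6, 0.4, -3.3]
width: 0.0567
gripper_force: 65.7
clock: 11.45
position: [0.4632, 0.2639, 0.0549]
ee_rot: [0.001, 0.069, 0.998, 0.0]
contact_force: [-0.1, -0.4, -3.1]
width: 0.0568
gripper_force: 65.7
```

View pics/p2.png

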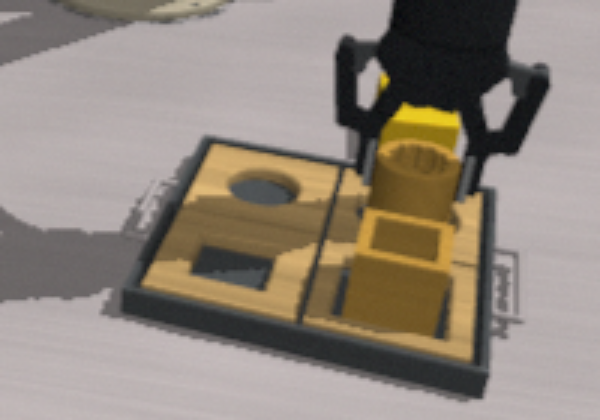

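The square mould stands in its recess at crop (400,270). The round mould is over its own at (415,180), with no sideways force. I lower, release and go for the round stamp.

```bash

python3 -m inch '[{"claw":-1,"travel":[0,0,-0.005],"turn":0},{"claw":-1,"travel":[0,0,-0.01],"turn":0},{"claw":-1,"travel":[0,0,-0.012],"turn":0}]'
python3 -m inch '[{"claw":0.5,"travel":[0,0,0],"turn":0},{"claw":1,"travel":[0,0,0],"turn":0},{"claw":1,"travel":[0,0,0],"turn":0},{"claw":1,"travel":[0,0,0],"turn":0}]'
python3 -m inch '[{"claw":1,"travel":[0,0,0.15],"turn":0},{"claw":1,"travel":[0,0,0.4],"turn":0},{"claw":1,"travel":[0,0,0.65],"turn":0},{"claw":1,"travel":[0.05,-0.2,0.8],"turn":0},{"claw":1,"travel":[0.1,-0.45,0.8],"turn":0}]'
python3 -m inch '[{"claw":1,"travel":[0.05,-0.24,0],"turn":0},{"claw":1,"travel":[0.1,-0.48,0],"turn":0},{"claw":1,"travel":[0.15,-0.72,0],"turn":0},{"claw":1,"travel":[0.2,-0.96,0],"turn":0}]'
```

```text
clock: 11.8
position: [0.463, 0.264, 0.0528]
ee_rot: [0.0, 0.069, 0.998, 0.0]
contact_force: [-2.4, -1.1, 7.6]
width: 0.0568
gripper_force: 66.6
clock: 12.2
position: [0.463, 0.2638, 0.0519]
ee_rot: [0.0, 0.069, 0.998, 0.0]
contact_force: [1.1, -0.3, -0.5]
width: 0.0852
gripper_force: 0.0
clock: 12.7
position: [0.4858, 0.1768, 0.2171]
ee_rot: [0.006, 0.067, 0.998, 0.002]
contact_force: [0.3, -1.4, 0.0]
width: 0.0854
gripper_force: 0.0
clock: 13.1
position: [0.5226, -0.0184, 0.212]
ee_rot: [0.0, 0.069, 0.998, 0.0]
contact_force: [1.3, -0.1, 0.4]
width: 0.0859
gripper_force: 0.0
```

```bash

python3 -m inch '[{"claw":1,"travel":[0.05,-0.24,0],"turn":0},{"claw":1,"travel":[0.1,-0.48,0],"turn":0},{"claw":1,"travel":[0.16,-0.72,0],"turn":0},{"claw":1,"travel":[0.22,-0.94,0],"turn":0},{"claw":1,"travel":[0.22,-0.98,0],"turn":0}]'
python3 -m inch '[{"claw":1,"travel":[0.085,-0.375,0],"turn":0},{"claw":1,"travel":[0.085,-0.375,0],"turn":0},{"claw":1,"travel":[0.085,-0.375,0],"turn":0},{"claw":1,"travel":[0.085,-0.375,-0.1],"turn":0},{"claw":1,"travel":[0.085,-0.375,-0.2],"turn":0}]'
```

```text
clock: 13.6
position: [0.5679, -0.218, 0.2113]
ee_rot: [0.001, 0.071, 0.997, -0.001]
contact_force: [-0.2, 0.6, 0.2]
width: 0.0853
gripper_force: 0.0
clock: 14.1
position: [0.5835, -0.2864, 0.1719]
ee_rot: [0.0, 0.069, 0.998, 0.0]
contact_force: [0.0, -0.1, 0.5]
width: 0.0854
gripper_force: 0.0
```

```bash

python3 -m inch '[{"claw":1,"travel":[0.005,-0.01,-0.2],"turn":0},{"claw":1,"travel":[0.005,-0.01,-0.4],"turn":0},{"claw":1,"travel":[0.005,-0.01,-0.48],"turn":0},{"claw":1,"travel":[0.005,-0.01,-0.48],"turn":0},{"claw":0,"travel":[0.005,-0.01,-0.48],"turn":0}]' 
python3 -m inch '[{"claw":-0.3,"travel":[0,0,0],"turn":0},{"claw":-0.6,"travel":[0,0,0],"turn":0},{"claw":-1,"travel":[0,0,0],"turn":0},{"claw":-1,"travel":[0,0,0],"turn":0},{"claw":-1,"travel":[0,0,0],"turn":0}]' 40
python3 -m inch '[{"claw":-1,"travel":[0,0,0],"turn":0},{"claw":-1,"travel":[0,0,0],"turn":0},{"claw":-1,"travel":[0,0,0],"turn":0}]' 60
```

```text
clock: 14.6
position: [0.5848, -0.2886, 0.0764]
ee_rot: [0.0, 0.069, 0.998, 0.0]
contact_force: [-0.3, -0.2, 0.7]
width: 0.0727
gripper_force: 0.0
clock: 15.1
position: [0.585, -0.2895, 0.077]
ee_rot: [0.001, 0.069, 0.998, -0.0]
contact_force: [-0.7, 1.4, 4.4]
width: 0.0189
gripper_force: 39.1
clock: 15.4
position: [0.585, -0.2895, 0.0771]
ee_rot: [0.001, 0.069, 0.998, -0.0]
contact_force: [-0.3, 1.0, 6.3]
width: 0.0188
gripper_force: 58.3
```

```bash

python3 -m inch '[{"claw":-1,"travel":[0,0,0.05],"turn":0},{"claw":-1,"travel":[0,0,0.2],"turn":0},{"claw":-1,"travel":[0,0,0.42],"turn":0},{"claw":-1,"travel":[-0.03,0.1,0.55],"turn":0},{"claw":-1,"travel":[-0.1,0.3,0.55],"turn":0}]'
python3 -m inch '[{"claw":-1,"travel":[-0.07,0.23,0],"turn":0},{"claw":-1,"travel":[-0.14,0.46,0],"turn":0},{"claw":-1,"travel":[-0.21,0.69,0],"turn":0},{"claw":-1,"travel":[-0.28,0.92,0],"turn":0}]'
python3 -m inch '[{"claw":-1,"travel":[-0.07,0.23,0],"turn":0},{"claw":-1,"travel":[-0.14,0.46,0],"turn":0},{"claw":-1,"travel":[-0.21,0.69,0],"turn":0},{"claw":-1,"travel":[-0.28,0.9,0],"turn":0},{"claw":-1,"travel":[-0.306,1.0,0],"turn":0}]'
python3 -m inch '[{"claw":-1,"travel":[0,0.03,0],"turn":0},{"claw":-1,"travel":[0,0.03,0],"turn":0},{"claw":-1,"travel":[0,0.03,0],"turn":0}]'
```

```text
clock: 15.9
position: [0.5681, -0.2331, 0.1906]
ee_rot: [0.005, 0.071, 0.997, -0.003]
contact_force: [1.6, 0.4, -1.9]
width: 0.0187
gripper_force: 58.8
clock: 16.3
position: [0.5074, -0.044, 0.1859]
ee_rot: [-0.0, 0.07, 0.998, 0.0]
contact_force: [0.8, 2.0, -1.9]
width: 0.019
gripper_force: 58.7
clock: 16.8
position: [0.445, 0.1573, 0.1859]
ee_rot: [-0.001, 0.068, 0.998, 0.001]
contact_force: [0.7, -0.8, -2.6]
width: 0.0183
gripper_force: 59.0
clock: 17.1
position: [0.4477, 0.1596, 0.1859]
ee_rot: [0.0, 0.069, 0.998, -0.0]
contact_force: [-0.0, -0.6, -3.0]
width: 0.0186
gripper_force: 59.0
```

Spot on. Target z is 0.0771 + 0.008 = 0.085; I stop about 2 mm above it.

```bash

python3 -m inch '[{"claw":-1,"travel":[0,0,-0.15],"turn":0},{"claw":-1,"travel":[0,0,-0.3],"turn":0},{"claw":-1,"travel":[0,0,-0.42],"turn":0},{"claw":-1,"travel":[0,0,-0.47],"turn":0},{"claw":-1,"travel":[0,0,-0.48],"turn":0}]'
python3 -m inch '[{"claw":-1,"travel":[0,0,-0.006],"turn":0},{"claw":-1,"travel":[0,0,-0.01],"turn":0},{"claw":-1,"travel":[0,0,-0.015],"turn":0},{"claw":-1,"travel":[0,0,-0.015],"turn":0}]'
python3 - <<'E'
from h import *
cv2.imwrite("pics/p3.png",cv2.resize(imaging.get_image("scene")[130:270,240:440,::-1],None,fx=3,fy=3))
E
```

```text
clock: 17.6
position: [0.4471, 0.1594, 0.0889]
ee_rot: [-0.001, 0.07, 0.998, -0.0]
contact_force: [0.3, 1.0, -1.6]
width: 0.0185
gripper_force: 59.1
clock: 18.0
position: [0.4477, 0.1606, 0.0875]
ee_rot: [0.001, 0.069, 0.998, 0.0]
contact_force: [0.1, -0.3, -2.3]
width: 0.0187
gripper_force: 59.1
```

View pics/p3.png

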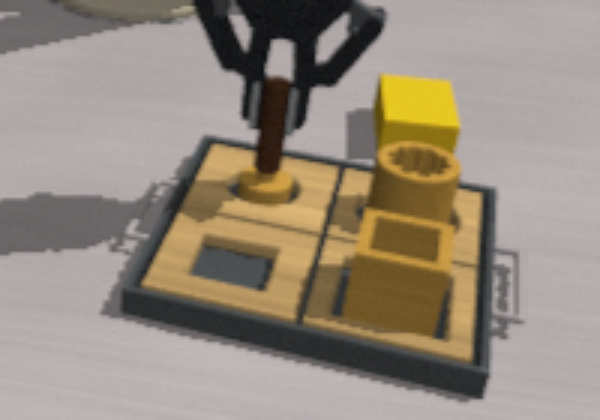

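Both moulds stand in place at (415,185) and (400,270), and the round stamp's foot is in the small round recess at (265,185). I lower, release and fetch the square stamp.

```bash

python3 -m inch '[{"claw":-1,"travel":[0,0,-0.005],"turn":0},{"claw":-1,"travel":[0,0,-0.01],"turn":0},{"claw":-1,"travel":[0,0,-0.014],"turn":0}]'
python3 -m inch '[{"claw":-0.5,"travel":[0,0,0],"turn":0},{"claw":0,"travel":[0,0,0],"turn":0},{"claw":1,"travel":[0,0,0],"turn":0},{"claw":1,"travel":[0,0,0],"turn":0},{"claw":1,"travel":[0,0,0],"turn":0}]'
python3 -m inch '[{"claw":1,"travel":[0,0,0.15],"turn":0},{"claw":1,"travel":[0,0,0.4],"turn":0},{"claw":1,"travel":[0,0,0.65],"turn":0},{"claw":1,"travel":[0.1,-0.15,0.7],"turn":0},{"claw":1,"travel":[0.25,-0.35,0.7],"turn":0.07}]'
python3 -m inch '[{"claw":1,"travel":[0.13,-0.2,0],"turn":0},{"claw":1,"travel":[0.26,-0.4,0],"turn":0},{"claw":1,"travel":[0.39,-0.6,0],"turn":0},{"claw":1,"travel":[0.52,-0.8,0],"turn":0},{"claw":1,"travel":[0.65,-1,0],"turn":0}]'
```

```text
clock: 18.35
position: [0.4476, 0.1607, 0.085]
ee_rot: [0.0, 0.069, 0.998, 0.0]
contact_force: [-1.9, -0.9, 11.5]
width: 0.0189
gripper_force: 60.5
clock: 18.85
position: [0.4473, 0.1605, 0.084]
ee_rot: [-0.0, 0.069, 0.998, 0.0]
contact_force: [-0.9, 1.3, 0.1]
width: 0.0781
gripper_force: 0.0
clock: 19.35
position: [0.4965, 0.0941, 0.2276]
ee_rot: [0.003, -0.004, 1.0, 0.001]
contact_force: [0.6, 0.2, -0.2]
width: 0.0853
gripper_force: 0.0
clock: 19.85
position: [0.6261, -0.1083, 0.2239]
ee_rot: [-0.0, -0.0, 1.0, 0.0]
contact_force: [0.9, -0.1, 0.9]
width: 0.0853
gripper_force: 0.0
```

```bash

python3 -m inch '[{"claw":1,"travel":[0.13,-0.2,0],"turn":0.022},{"claw":1,"travel":[0.21,-0.33,0],"turn":0.022},{"claw":1,"travel":[0.21,-0.33,-0.1],"turn":0.022},{"claw":1,"travel":[0.21,-0.33,-0.2],"turn":0.022},{"claw":1,"travel":[0.21,-0.33,-0.2],"turn":0.022}]'
python3 -m inch '[{"claw":1,"travel":[0,0,-0.2],"turn":0},{"claw":1,"travel":[0,0,-0.4],"turn":0},{"claw":1,"travel":[0,0,-0.535],"turn":0},{"claw":1,"travel":[0,0,-0.535],"turn":0},{"claw":0,"travel":[0,0,-0.535],"turn":0}]' 
python3 -m inch '[{"claw":-0.3,"travel":[0,0,0],"turn":0},{"claw":-0.6,"travel":[0,0,0],"turn":0},{"claw":-1,"travel":[0,0,0],"turn":0},{"claw":-1,"travel":[0,0,0],"turn":0},{"claw":-1,"travel":[0,0,0],"turn":0}]' 40
python3 -m inch '[{"claw":-1,"travel":[0,0,0],"turn":0},{"claw":-1,"travel":[0,0,0],"turn":0},{"claw":-1,"travel":[0,0,0],"turn":0}]' 60
```

```text
clock: 20.35
position: [0.6654, -0.1723, 0.1803]
ee_rot: [-0.003, -0.035, 0.999, 0.001]
contact_force: [0.2, 0.7, -0.2]
width: 0.0853
gripper_force: 0.0
clock: 20.85
position: [0.668, -0.1725, 0.0781]
ee_rot: [0.0, -0.035, 0.999, -0.0]
contact_force: [1.0, 1.2, 1.0]
width: 0.0735
gripper_force: 0.0
clock: 21.35
position: [0.668, -0.1731, 0.0785]
ee_rot: [0.001, -0.035, 0.999, -0.001]
contact_force: [1.0, -1.0, 6.1]
width: 0.0189
gripper_force: 39.3
clock: 21.65
position: [0.6681, -0.1732, 0.0785]
ee_rot: [0.001, -0.035, 0.999, -0.001]
contact_force: [-0.9, -1.0, 6.1]
width: 0.0188
gripper_force: 58.3
```

```bash

python3 -m inch '[{"claw":-1,"travel":[0,0,0.05],"turn":0},{"claw":-1,"travel":[0,0,0.2],"turn":0},{"claw":-1,"travel":[0,0,0.42],"turn":0},{"claw":-1,"travel":[0,0,0.64],"turn":-0.035},{"claw":-1,"travel":[-0.03,0.1,0.7],"turn":-0.07}]'
python3 -m inch '[{"claw":-1,"travel":[-0.08,0.22,0],"turn":0},{"claw":-1,"travel":[-0.16,0.44,0],"turn":0},{"claw":-1,"travel":[-0.24,0.66,0],"turn":0},{"claw":-1,"travel":[-0.32,0.88,0],"turn":0},{"claw":-1,"travel":[-0.36,1.0,0],"turn":0}]'
python3 -m inch '[{"claw":-1,"travel":[-0.08,0.22,0],"turn":0},{"claw":-1,"travel":[-0.16,0.42,0],"turn":0},{"claw":-1,"travel":[-0.192,0.494,0],"turn":0},{"claw":-1,"travel":[-0.192,0.494,0],"turn":0},{"claw":-1,"travel":[-0.192,0.494,0],"turn":0}]'
```

```text
clock: 22.15
position: [0.6642, -0.1552, 0.2226]
ee_rot: [0.005, 0.078, 0.997, -0.002]
contact_force: [0.5, 1.1, -2.3]
width: 0.0186
gripper_force: 58.8
clock: 22.65
position: [0.5865, 0.0511, 0.2167]
ee_rot: [-0.002, 0.074, 0.997, 0.001]
contact_force: [-0.6, -0.8, -2.3]
width: 0.0186
gripper_force: 58.9
clock: 23.15
position: [0.551, 0.1459, 0.217]
ee_rot: [0.0, 0.074, 0.997, -0.001]
contact_force: [0.6, 0.2, -1.8]
width: 0.0184
gripper_force: 59.1
```

Target z is 0.0865; the total drop is 0.130.

```bash

python3 -m inch '[{"claw":-1,"travel":[0,0,-0.2],"turn":0},{"claw":-1,"travel":[0,0,-0.4],"turn":0},{"claw":-1,"travel":[0,0,-0.56],"turn":0},{"claw":-1,"travel":[0,0,-0.61],"turn":0},{"claw":-1,"travel":[0,0,-0.625],"turn":0}]'
python3 -m inch '[{"claw":-1,"travel":[0,0,-0.006],"turn":0},{"claw":-1,"travel":[0,0,-0.01],"turn":0},{"claw":-1,"travel":[0,0,-0.015],"turn":0},{"claw":-1,"travel":[0,0,-0.015],"turn":0}]'
python3 - <<'E'
from h import *
cv2.imwrite("pics/p4.png",cv2.resize(imaging.get_image("scene")[130:270,240:440,::-1],None,fx=3,fy=3))
E
```

```text
clock: 23.65
position: [0.551, 0.1449, 0.0909]
ee_rot: [-0.001, 0.076, 0.997, -0.0]
contact_force: [0.2, -0.0, -2.1]
width: 0.0181
gripper_force: 59.2
clock: 24.05
position: [0.5515, 0.1464, 0.0901]
ee_rot: [0.001, 0.075, 0.997, 0.0]
contact_force: [0.9, 0.7, -2.3]
width: 0.0187
gripper_force: 59.2
```

View pics/p4.png

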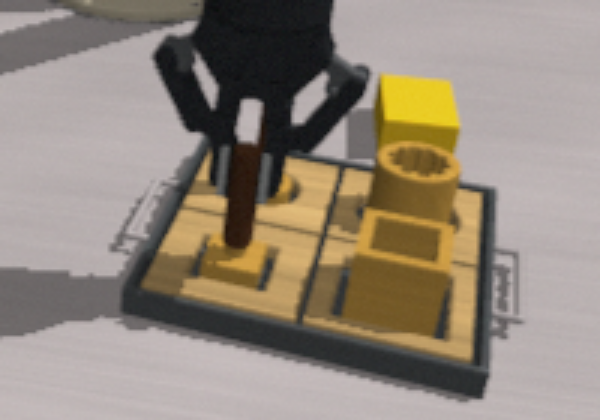

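The square foot is inside its recess at (235,260), 3–4 mm up.

```bash

python3 -m inch '[{"claw":-1,"travel":[0,0,-0.006],"turn":0},{"claw":-1,"travel":[0,0,-0.012],"turn":0},{"claw":-1,"travel":[0,0,-0.018],"turn":0},{"claw":-1,"travel":[0,0,-0.021],"turn":0}]'
python3 -m inch '[{"claw":-0.5,"travel":[0,0,0],"turn":0},{"claw":0,"travel":[0,0,0],"turn":0},{"claw":1,"travel":[0,0,0],"turn":0},{"claw":1,"travel":[0,0,0],"turn":0},{"claw":1,"travel":[0,0,0],"turn":0}]'
python3 -m inch '[{"claw":1,"travel":[0,0,0.15],"turn":0},{"claw":1,"travel":[0,0,0.4],"turn":0},{"claw":1,"travel":[0,0,0.65],"turn":0},{"claw":1,"travel":[0,-0.2,0.8],"turn":0},{"claw":1,"travel":[0,-0.4,0.8],"turn":0}]'
python3 -m inch '[{"claw":1,"travel":[0,-0.2,0],"turn":0},{"claw":1,"travel":[0,-0.4,0],"turn":0},{"claw":1,"travel":[0,-0.6,0],"turn":0},{"claw":1,"travel":[0,-0.8,0],"turn":0},{"claw":1,"travel":[0,-0.95,0],"turn":0}]'
python3 -m inch '[{"claw":1,"travel":[0,-0.2,0],"turn":0},{"claw":1,"travel":[0,-0.4,0],"turn":0},{"claw":1,"travel":[0,-0.6,0],"turn":0},{"claw":1,"travel":[0,-0.7,0],"turn":0},{"claw":1,"travel":[0,-0.7,0],"turn":0}]'
python3 - <<'E'
from h import *
a=imaging.get_image("top")[150:290,110:310,::-1]; b=imaging.get_image("scene")[130:270,200:420,::-1]
cv2.imwrite("pics/end.png",np.vstack([cv2.resize(a,(428,300)),cv2.resize(b,(428,290))]))
E
```

```text
clock: 24.5
position: [0.5511, 0.1463, 0.0865]
ee_rot: [0.0, 0.075, 0.997, 0.0]
contact_force: [-3.3, -1.1, 11.9]
width: 0.0188
gripper_force: 60.6
clock: 25.0
position: [0.5509, 0.1463, 0.0847]
ee_rot: [-0.0, 0.075, 0.997, 0.0]
contact_force: [0.2, 0.2, -0.2]
width: 0.0783
gripper_force: 0.0
clock: 25.5
position: [0.5539, 0.0663, 0.2505]
ee_rot: [0.006, 0.073, 0.997, 0.0]
contact_force: [0.8, -0.5, -0.5]
width: 0.0855
gripper_force: 0.0
clock: 26.0
position: [0.5507, -0.1261, 0.2448]
ee_rot: [0.0, 0.075, 0.997, -0.0]
contact_force: [0.2, 0.1, 0.2]
width: 0.0854
gripper_force: 0.0
clock: 26.5
position: [0.5508, -0.2662, 0.2443]
ee_rot: [-0.0, 0.077, 0.997, -0.0]
contact_force: [0.3, -0.0, -0.6]
width: 0.0854
gripper_force: 0.0
```

View pics/end.png

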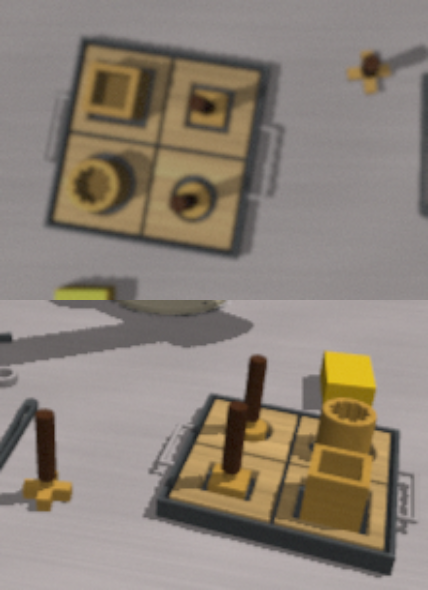

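All four pieces stand upright in their recesses (top half: (115,90), (207,107), (95,185), (193,200)), and the cross stamp stands untouched at (370,70).

```bash
python3 -c "
from rig import ticket; print(ticket.sign_off())"
```

```text
the job is handed in; nothing more can be done
None
```

I packed all four pieces into their matching recesses, seen upright in the final picture, left the two look-alikes alone, and handed the job in at about 27 s; sign-off returned no verdict.

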